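Refit a gearbox cover onto its two dowel pins in a tilted vice

TASK

Put the cover plate back on the open gearbox that is clamped in the tilted vice: its narrow end goes over the gearbox's narrow end, both dowel pins go up through their holes together, and you keep hold of the cover until it lies flush on the face all round. Then let go of it, and leave the screw tray, bearing, grease jar and wrench undisturbed.

Things in the scene. Friction and masses are not known exactly. Their poses are not given: they have to be found in the camera images.
- gearbox: Open gearbox, grey casting with aluminium joint face, gears inside, fixed. Origin: centre of the joint face, 147 mm above the bench. z: out of the face, 30 degrees from vertical, leaning roughly to the robot's right; x: up the slope; y: level, roughly towards the robot. Face outline (mm): 95 across x from y = -40 to 75, narrow end 62 across from y = -75 to -40. Only two pins stand above the face.
- vice: Blue tilting machine vice, fixed on the bench, gripping the gearbox; jaws end 20 mm below the joint face. Origin: centre of the underside of its base (210 by 130 mm, 180 over the ears), x level and pointing to the upper end of the slope. The gearbox origin lies 42 mm behind (-x) and 147 mm above it. The screw handle reaches to x = -165 mm.
- pin1 (a point): Tip of the dowel pin at the gearbox's wide end, at (34, 62, 10) mm in its frame. Both pins are steel, 10 mm in diameter, standing 10 mm out of the face along its z; the top 3.5 mm taper to 6 mm diameter. Axes as the gearbox.
- pin2 (a point): Tip of the dowel pin at the gearbox's narrow end, at (-17, -60, 10) mm in its frame. Same size as the other pin.
- cover: Loose aluminium cover, 0.35 to 0.7 kg, flat on the bench, joint side down. Origin: centre of its outline on the underside, z up. Outline as the gearbox face (150 mm along y, narrow end at -y), flange 10 mm thick. An oil plug, 22 mm across, at (-32, 42) mm and 8 mm wide ribs on x = 0, beyond the round ends of the middle block, rise to 24 mm. Fitted, its frame coincides with the gearbox's.
- cover_grip (a point): Point in the cover's raised middle block, at (0, 0, 36) mm in the cover's frame, near its centre of mass; axes as the cover. The block is solid, 40 mm wide (flat sides at x = -20 and 20 mm, from y = -33 to 20, rounded beyond), its top 46 mm above the underside: grip it here across the 40 mm.
- hole1 (a point): Mouth, on the underside, of the through hole at the cover's wide end, at (34, 62, 0) mm in its frame, 13 mm in diameter; it goes over the gearbox's wide-end pin.
- hole2 (a point): Mouth, on the underside, of the through hole at the cover's narrow end, at (-17, -60, 0) mm in its frame, 13 mm in diameter.
- screw_tray: Open steel tray with screws, 105 by 150 by 28 mm high, loose on the bench; origin at the centre of its underside. Leave it alone.
- bearing: Spare ball bearing, a steel ring 62 mm in diameter, 16 mm high, lying flat on the bench; origin at the centre of its underside. Leave it alone.
- grease_jar: White plastic grease jar with a black cap, 68 mm in diameter, 75 mm tall, standing on the bench; origin at the centre of its underside. Leave it alone.
- wrench: Steel wrench 190 mm long lying on the bench beyond the vice; origin under its middle, x along its length. Leave it alone.
Mind the look-alikes: they are no part of the job. There is more than one size of the cover; the one meant has the size given above.

How it is judged:
By the outcome, as a careful person would: the job done as asked, in the order asked, and still so for the second after the job is handed in, with the robot touching nothing.
It also fails if it takes over 54 s, if anything falls off the work surface, if the arm or the gripper's body presses on something with over 40 N, if the wrist force passes 120 N, or if a joint passes its speed limit or range.

ROBOT

A 6-joint arm with a two-finger parallel gripper is mounted at the origin on the work surface. World frame = base frame: x ahead of the robot, y to its left, z up, the work surface at z = 0. Lengths are in mm, angles in degrees, forces in N, time in s.
With the tool pointing down it reaches from about 300 to 850 mm from the base axis. Payload 4.2 kg.
Tool frame: the origin (TCP) lies at the very end of the fingers, on their centre line; the grasp point (between the pads) lies 19 mm behind it; z points along the fingers, y is the line along which they close (so a half turn about z gives the same grasp; the last joint's range is limited). The gripper opens to 91 mm and grips with 3 to 60 N. Pads are 32 mm wide; open, the fingers measure 118 mm over their backs; the gripper's body (76 mm by 178 mm) begins 60 mm behind the grasp point.
Start: joints at [-64.515, 18.312, 89.639, -0, 72.044, -1.146], TCP at [257.747, -514.016, 187.776] pointing down, gripper open.
Joint ranges: [-177.97, 177.97], [-48.28, 115.42], [12.27, 149.76], [-77.06, 257.06], [2.81, 150.46], [-146.56, 146.56]. Speed limits (degrees/s): [147.25, 147.25, 180, 180, 180, 180].

INTERFACE

Orientations are given as [roll, pitch, yaw] about the fixed x, y, z axes, in that order (R = Rz(yaw) Ry(pitch) Rx(roll)).
In Python, from plant import ctrl gives the robot as it stands. The module is installed in compiled form; this text tells all that it offers.
- The arm moves only by the tool move_arm, never from a script. Its argument "commands" is a list of rows, each a list of 7 numbers: the shift along the tool's x, y, z in m, then the turn, a rotation vector about the tool's x, y, z in degrees, then the opening, from 0 (shut) to 1 (fully open). In form: [[dx, dy, dz, ax, ay, az, claw], ...]. A call has 1 to 5 rows; each row is the pose to reach, as a shift and turn from the pose commanded when the call began, along the tool's axes at that moment; what a row does not reach only later rows make up. A row lasts 1/12 s, in which the tool goes at most 41.7 mm and 7.16 degrees, less where a joint would pass 70% of its speed; a pose out of reach is approached as far as the arm can. A call with a gripper value outside its range is refused whole. The fingers move at their own pace and stop on an object; "squeeze" is the grip in N (left out, the last holds). Time passes only in rows, so rows that repeat a pose let the fingers close. It gives the time, the measured TCP pose, the force, the opening and the grip force at its end, in the units of the state.
- ctrl.get_state(): the state, without advancing time (a new reading comes with each control period).
- ctrl.snapshot(name): name is "scene" or "side" or "wrist"; returns a dict with "color" (400x640x3 uint8, blue, green, red), "depth" (400x640 float32, mm along the optical axis (not along the pixel's ray), 0 where there is no reading), "fx", "fy", "cx", "cy" (pixels), "view" (4x4, takes a point from world to camera coordinates). Camera axes: x right, y down, z forward; pixel columns grow to the right and rows downward; lengths in mm; the calibration is good to about 2 mm. A picture is of the moment at which its call begins.
- ctrl.job_done(): hands the job in; it is judged then, once.
The state is a dict: "time": time; "q": joint angles; "qd": joint speeds; "tau": joint torques, N m; "tcp_pos": TCP position; "tool_rot": TCP orientation; "ft_force": force on the tool from outside, world axes, zero at the start; "ft_torque": the same for the moment, N m; "grip_width": finger opening in mm; "gripper_force": force on a finger pad.
Only numpy, scipy, OpenCV 4.12 (cv2) and the standard library are available. Lean on these libraries where they do the work, as an engineer would, in place of code of your own. Each camera call takes 0.05 s, during which the arm holds its last target. There are 200 camera calls.

## Working session

There is one attempt and no reset: what is moved stays moved. The work goes in short steps, Python scripts to look and compute and a tool call to move; the robot and the scene stay as the last step left them, time stands still between calls to the robot, and variables do not carry over. Pictures are saved under pics/ and viewed, at most 14 in all, crops included, and the job is handed in when it is done.

Besides the shell and the picture viewer there is one more tool, called after "Request:" as name(argument=value, ...), one argument or row to a line, values as JSON. move_arm: Moves the arm, as the interface text tells. Its arguments: {"type":"object","properties":{"commands":{"type":"array","items":{"type":"array","items":{"type":"number"}}},"squeeze":{"type":"number"}},"required":["commands"]}

```bash
mkdir -p pics; cat > h.py <<'E'
import numpy as np, cv2
from scipy.spatial.transform import Rotation as R
from plant import ctrl
def snap(n, save=None):
    s=ctrl.snapshot(n); s={k:(np.array(v) if k in('color','depth','view') else v) for k,v in s.items()}
    np.savez('last_%s.npz'%n,**s)
    if save: cv2.imwrite('pics/'+save,s['color'])
    return s
def load(n): return {k:v for k,v in np.load('last_%s.npz'%n).items()}
def ray(s,u,v):
    V=s['view']; d=np.array([(u-s['cx'])/s['fx'],(v-s['cy'])/s['fy'],1.]); Rt=V[:3,:3].T
    return -Rt@V[:3,3], Rt@d
def onz(s,u,v,z):
    o,d=ray(s,u,v); return o+d*(z-o[2])/d[2]
def onplane(s,u,v,p,n):
    o,d=ray(s,u,v); return o+d*(np.dot(np.subtract(p,o),n)/np.dot(d,n))
def cloud(s):
    h,w=s['depth'].shape; u,v=np.meshgrid(np.arange(w),np.arange(h)); z=s['depth']
    c=np.stack([(u-s['cx'])/s['fx']*z,(v-s['cy'])/s['fy']*z,z],-1); V=s['view']
    P=(c-V[:3,3])@V[:3,:3]; P[z<=0]=np.nan; return P
def proj(s,P):
    c=s['view'][:3,:3]@np.asarray(P,float)+s['view'][:3,3]; return s['fx']*c[0]/c[2]+s['cx'], s['fy']*c[1]/c[2]+s['cy']
E
python3 - <<'E'
from h import *
for n in('scene','side','wrist'):
    s=snap(n,n+'0.png'); print(n,s['fx'],s['view'].round(3).tolist())
print(ctrl.get_state())
E
```

```text
scene 507.56960316306396 [[0.78, 0.625, 0.018, -482.443], [0.385, -0.456, -0.802, -59.617], [-0.493, 0.633, -0.596, 1718.051], [0.0, 0.0, 0.0, 1.0]]
side 409.09930943654956 [[-0.943, -0.334, -0.008, 550.308], [-0.175, 0.516, -0.839, 166.067], [0.284, -0.789, -0.545, 1283.474], [0.0, 0.0, 0.0, 1.0]]
wrist 304.8529466582811 [[0.448, -0.894, -0.002, -573.685], [-0.863, -0.433, 0.26, -30.939], [-0.233, -0.115, -0.966, 390.29], [0.0, 0.0, 0.0, 1.0]]
{'time': 0.15, 'q': array([-6.45117485e+01,  1.83426862e+01,  8.96895973e+01, -1.48174665e-03,
        7.20435837e+01, -1.14453496e+00]), 'qd': array([-0.08605143, -0.11773612, -0.19725829,  0.07164477, -0.04239568,
       -0.02166541]), 'tau': array([ 8.08548816e-05, -4.12773442e+01, -2.32153738e+01,  7.27381278e-02,
        4.33530787e-02, -9.15108058e-05]), 'tcp_pos': array([ 257.58523478, -513.62053991,  187.1239611 ]), 'tool_rot': array([-1.79924120e+02, -1.06728366e-04,  2.66332441e+01]), 'ft_force': array([ 0.29463488, -0.15328657, -0.07320473]), 'ft_torque': array([ 0.03873932, -0.0418567 , -0.02194012]), 'gripper_force': 0.0, 'grip_width': 91.75807741844206}
```

View pics/scene0.png

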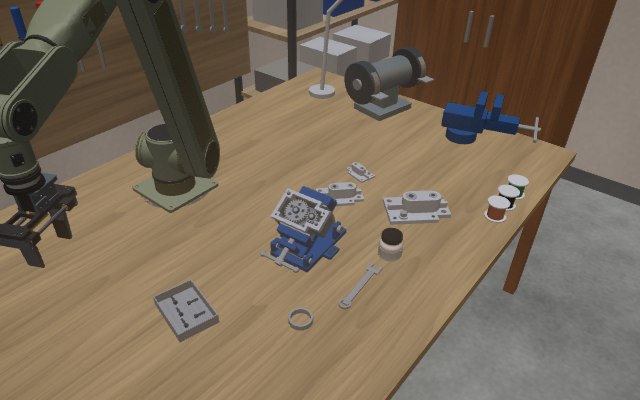

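View pics/side0.png

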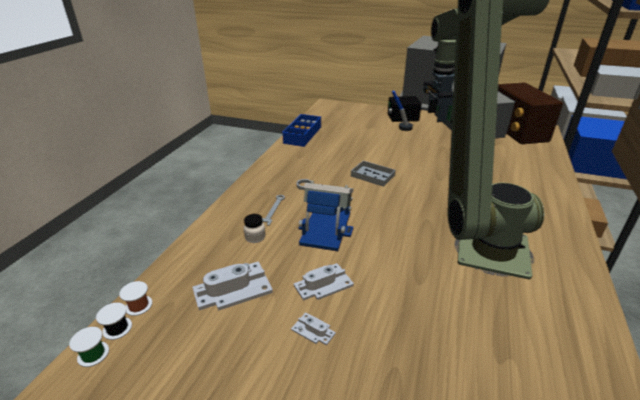

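The scene view shows the gearbox in its vice at (303,215), and three covers: large (417,206), middle (340,193) and small (360,171). In the side view they are at (232,285), (323,282) and (313,327). Next I'll measure their sizes.

```bash
python3 - <<'E'
from h import *
for n,boxes in (('side',{'big':(190,258,278,312),'mid':(290,260,358,302),'small':(288,310,340,345),'gear':(292,172,360,250)}),('scene',{'big':(380,185,455,225),'mid':(318,178,366,207),'gear':(255,180,350,272)})):
    s=load(n); P=cloud(s)
    for k,(a,b,c,d) in boxes.items():
        Q=P[b:d,a:c].reshape(-1,3); Q=Q[(Q[:,2]>(5 if k!='gear' else 100))]
        fl=Q[(Q[:,2]<14)] if k!='gear' else Q
        r=cv2.minAreaRect(Q[:,:2].astype(np.float32))
        print(n,k,len(Q),'rect',np.round(r[0],0),np.round(r[1],0),round(r[2],1),'zmax',np.percentile(Q[:,2],[5,50,98]).round(0))
s=load('side')
big=cv2.resize(s['color'][240:360,170:370],None,fx=4,fy=4,interpolation=cv2.INTER_CUBIC); cv2.imwrite('pics/c1.png',big)
s=load('scene')
cv2.imwrite('pics/c2.png',cv2.resize(s['color'][155:280,250:460],None,fx=3.8,fy=3.8,interpolation=cv2.INTER_CUBIC))
E
```

```text
side big 2619 rect [703. 396.] [260. 214.] 24.2 zmax [ 7. 19. 66.]
side mid 1375 rect [457. 297.] [195. 166.] 18.3 zmax [ 6. 15. 51.]
side small 794 rect [427. 466.] [124. 106.] 21.0 zmax [ 6. 11. 35.]
side gear 1247 rect [527.  68.] [148. 163.] 5.0 zmax [120. 149. 172.]
scene big 1713 rect [674. 436.] [210. 210.] 40.1 zmax [ 8. 21. 63.]
scene mid 893 rect [503. 243.] [154. 394.] 31.5 zmax [  7.  36. 167.]
scene gear 2239 rect [528.  40.] [169. 148.] 26.2 zmax [104. 139. 169.]
```

View pics/c1.png

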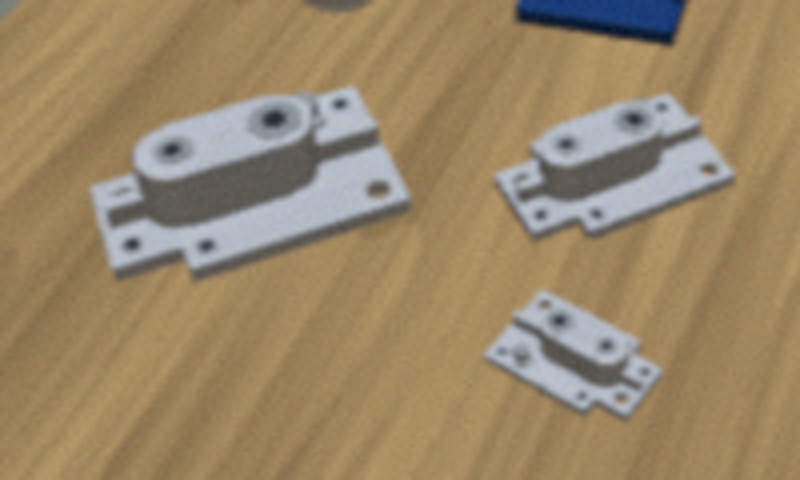

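View pics/c2.png

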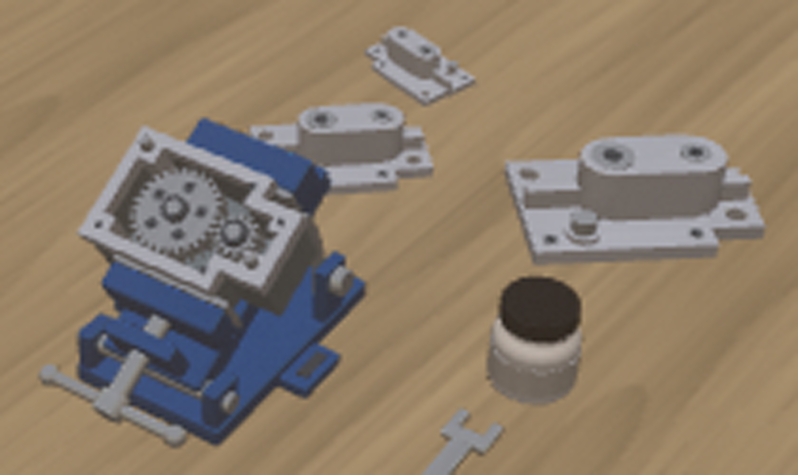

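Of the three, the middle cover is about 46 mm high, so it is the right one. Its narrow end faces +x. In the gear crop the face corners are at about (147,127), (80,232), (318,215) and (265,310). Next come the coarse poses.

```bash
cat >> h.py <<'E'
def toolT(st=None):
    st=st or ctrl.get_state(); T=np.eye(4); T[:3,:3]=R.from_euler('xyz',st['tool_rot'],degrees=True).as_matrix(); T[:3,3]=st['tcp_pos']; return T
def delta(T1,T0=None):
    D=np.linalg.inv(toolT() if T0 is None else T0)@T1
    print('shift m',(D[:3,3]/1000).round(4),'rot',R.from_matrix(D[:3,:3]).as_rotvec(degrees=True).round(2))
def mk(p,X=None,Y=None,Z=None):
    T=np.eye(4); T[:3,0]=X; T[:3,1]=Y; T[:3,2]=Z; T[:3,3]=p; return T
def fit2(model,world):
    # rigid fit (Kabsch) -> R, t, residuals
    m=np.asarray(model,float); w=np.asarray(world,float); r,_=R.align_vectors(w-w.mean(0),m-m.mean(0)); Rm=r.as_matrix()
    t=w.mean(0)-Rm@m.mean(0); return Rm,t,np.linalg.norm(m@Rm.T+t-w,axis=1)
E
python3 - <<'E'
from h import *
s=load('scene'); C=lambda u,v:(250+u/3.8,155+v/3.8)
m=[(47.5,75,0),(-47.5,75,0),(31,-75,0),(-31,-75,0)]
uv=[(147,127),(80,232),(318,215),(265,310)]
W=[onz(s,*C(*q),147+a[0]*.5) for q,a in zip(uv,m)]
print(np.round(W)); Rm,t,e=fit2(m,W); print('gear',Rm.round(3).tolist(),t.round(1),e.round(1))
s=load('side'); C=lambda u,v:(170+u/4,240+v/4)
m=[(-31,-75,10),(31,-75,10),(47.5,75,10),(-47.5,75,10)]
for uv in ([(497,178),(533,238),(735,178),(665,93)],):
    W=np.array([onz(s,*C(*q),10) for q in uv]); print(W.round())
    print(np.linalg.norm(W-np.roll(W,1,0),axis=1).round())
w=load('wrist'); Tw=np.linalg.inv(w['view']); print('cam in tool',(np.linalg.inv(toolT())@Tw).round(3).tolist())
print('tool',toolT().round(3).tolist())
E
```

```text
[[462.  57. 171.]
 [467. -24. 123.]
 [617.  62. 162.]
 [630. -13. 132.]]
gear [[-0.055, -0.998, 0.022], [0.886, -0.059, -0.46], [0.461, -0.006, 0.888]] [544.1  20.6 147. ] [ 5.5  5.5  9.8 14.8]
[[528. 349.  10.]
 [484. 393.  10.]
 [370. 294.  10.]
 [443. 226.  10.]]
[150.  62. 151. 100.]
cam in tool [[0.0, -0.966, -0.26, 71.792], [1.0, 0.0, -0.001, -0.437], [0.001, -0.26, 0.966, -196.658], [0.0, 0.0, 0.0, 1.0]]
tool [[0.894, 0.448, -0.001, 257.585], [0.448, -0.894, 0.001, -513.621], [0.0, -0.001, -1.0, 187.124], [0.0, 0.0, 0.0, 1.0]]
```

```bash
python3 - <<'E'
from h import *
yg=np.array([-1,-.05,0.]);yg/=np.linalg.norm(yg); zh=np.array([.05,-1,0])/np.hypot(1,.05)
zg=zh*.5+np.array([0,0,.866]); xg=np.cross(yg,zg)
T=mk(np.array([544,20,147])+120*zg,-yg,-xg,-zg); delta(T)
E
```

```text
shift m [ 0.4711 -0.2938 -0.0634] rot [29.49  6.24 23.22]
```

Request:
move_arm(
  commands=[
    [0.471,-0.294,-0.063,29.5,6.2,23.2,1],
    [0.471,-0.294,-0.063,29.5,6.2,23.2,1],
    [0.471,-0.294,-0.063,29.5,6.2,23.2,1],
    [0.471,-0.294,-0.063,29.5,6.2,23.2,1],
    [0.471,-0.294,-0.063,29.5,6.2,23.2,1],
  ],
)

```text
time: 0.57
tcp_pos: [367.0, -336.0, 211.8]
tool_rot: [-151.6, -0.3, 4.1]
ft_force: [-0.2, 0.1, -0.4]
grip_width: 91.2
gripper_force: 0.0
```

```bash
cat >> h.py <<'E'
def gearT():
    yg=np.array([-1,-.05,0.]);yg/=np.linalg.norm(yg); zh=np.array([.05,-1,0])/np.hypot(1,.05)
    zg=zh*.5+np.array([0,0,.866]); xg=np.cross(yg,zg)
    return mk(np.array([544,20,147])+120*zg,-yg,-xg,-zg)
E
python3 -c "
from h import *
delta(gearT()); print(toolT().round(2).tolist())"
```

```text
shift m [ 0.2007 -0.2667  0.1009] rot [1.59 0.34 1.2 ]
[[1.0, 0.06, -0.03, 367.04], [0.07, -0.88, 0.47, -336.03], [0.01, -0.48, -0.88, 211.8], [0.0, 0.0, 0.0, 1.0]]
```

Request:
move_arm(
  commands=[
    [0.023,-0.03,0.012,1.6,0.3,1.2,1],
    [0.046,-0.06,0.023,1.6,0.3,1.2,1],
    [0.069,-0.09,0.035,1.6,0.3,1.2,1],
    [0.092,-0.12,0.046,1.6,0.3,1.2,1],
    [0.115,-0.15,0.058,1.6,0.3,1.2,1],
  ],
)

```text
time: 0.98
tcp_pos: [469.0, -168.1, 231.6]
tool_rot: [-150.2, 0.0, 3.0]
ft_force: [1.1, 0.1, 0.5]
grip_width: 91.1
gripper_force: 0.0
```

Request:
move_arm(
  commands=[
    [0.02,-0.03,0.012,0,0,0,1],
    [0.045,-0.06,0.023,0,0,0,1],
    [0.07,-0.09,0.035,0,0,0,1],
    [0.082,-0.11,0.04,0,0,0,1],
    [0.082,-0.11,0.04,0,0,0,1],
  ],
)

```text
time: 1.4
tcp_pos: [545.7, -46.1, 252.6]
tool_rot: [-150.1, -0.2, 3.3]
ft_force: [-0.5, -0.8, -0.7]
grip_width: 91.1
gripper_force: 0.0
```

```bash
python3 -c "
from h import *
print(toolT().round(2).tolist(), ctrl.get_state()['q'].round(0)); s=snap('wrist'); cv2.imwrite('pics/w1.png',s['color'])"
```

```text
[[1.0, 0.05, -0.03, 545.67], [0.06, -0.87, 0.5, -46.12], [0.0, -0.5, -0.87, 252.64], [0.0, 0.0, 0.0, 1.0]] [-23.  20.  85.  27.  90.  60.]
```

View pics/w1.png

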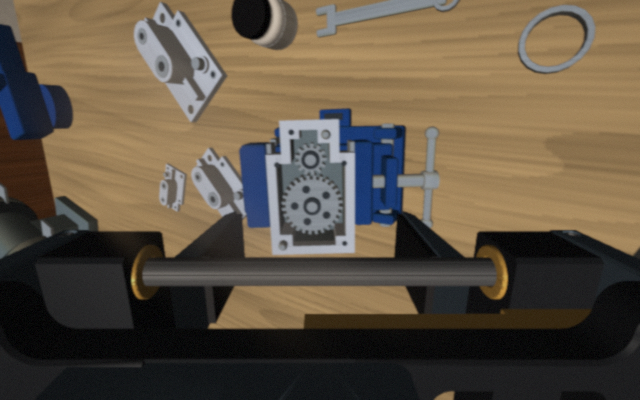

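The wrist view shows the face at x 268–355, y 120–255. The narrow end is at the top, pin1 at about (283,244) and pin2 at about (326,133). Next I'll extract the outline.

```bash
cat > g.py <<'E'
from h import *
s=load('wrist'); hsv=cv2.cvtColor(s['color'],cv2.COLOR_BGR2HSV); K=4
roi=s['color'][105:262,255:370]; up=cv2.resize(roi,None,fx=K,fy=K,interpolation=cv2.INTER_CUBIC)
h=cv2.cvtColor(up,cv2.COLOR_BGR2HSV); m=((h[...,1]<40)&(h[...,2]>150)).astype(np.uint8)*255
m=cv2.morphologyEx(m,cv2.MORPH_OPEN,np.ones((9,9)))
cs,_=cv2.findContours(m,cv2.RETR_EXTERNAL,cv2.CHAIN_APPROX_NONE); c=max(cs,key=cv2.contourArea)
ap=cv2.approxPolyDP(c,14,True)[:,0]; px=(ap+.5)/K-.5+[255,105]
print(len(ap),px.round(1).tolist())
vis=up.copy(); cv2.drawContours(vis,[c],-1,(0,0,255),1); [cv2.circle(vis,tuple(map(int,a)),4,(0,255,0),-1) for a in ap]; cv2.imwrite('pics/g1.png',vis[:600])
mod=np.array([(47.5,75),(47.5,-40),(31,-40),(31,-75),(-31,-75),(-31,-40),(-47.5,-40),(-47.5,75)],float)
W=[];M=[]
T=gearT(); 
for p in px:  # match to model by coarse cast
    q=onplane(s,*p,[544,20,147],-T[:3,2]); loc=np.array([-(q-[544,20,147])@T[:3,1],-(q-[544,20,147])@T[:3,0]])
    W.append((p,loc))
off=np.mean([max(l[0] for _,l in W)+min(l[0] for _,l in W),0])
ctr=np.array([(max(l[i] for _,l in W)+min(l[i] for _,l in W))/2 for i in(0,1)]); print('ctr',ctr.round(1))
mm=[];ww=[]
for p,l in W:
    d=np.linalg.norm(mod-(l-ctr),axis=1); k=d.argmin()
    if d[k]<7: mm.append([*mod[k],0]); ww.append(onz(s,*p,147+mod[k][0]*.5))
Rm,t,e=fit2(mm,ww); print(Rm.round(4).tolist(),t.round(2),e.round(1))
# constrained: 30deg tilt, yaw from mean
a=np.arctan2(-Rm[1,1],-Rm[0,1]); yg=-np.array([np.cos(a),np.sin(a),0]); zh=np.array([np.sin(a),-np.cos(a),0]); zg=.5*zh+[0,0,.75**.5]; xg=np.cross(yg,zg)
Rg=np.stack([xg,yg,zg],1); tc=np.mean(np.array(ww)-np.array(mm)@Rg.T,0); print('yaw',np.degrees(a),'t',tc.round(2))
print((np.array(ww)-np.array(mm)@Rg.T-tc).round(1).tolist())
G=np.eye(4);G[:3,:3]=Rg;G[:3,3]=tc;np.save('G.npy',G)
for n,p in (('pin1',(34,62,10)),('pin2',(-17,-60,10))): print(n,np.round(proj(s,Rg@p+tc),1))
P=cloud(s); pts=np.array([(u,v) for u,v in [(275,180),(350,200),(275,220),(350,165),(285,150),(335,150),(310,128),(310,247)]]); 
print('plane resid',[( (P[v,u]-tc)@zg ).round(1) for u,v in pts])
# pin blobs
g=cv2.cvtColor(up,cv2.COLOR_BGR2GRAY)
E
python3 g.py
```

```text
8 [[337.4, 119.1], [278.6, 121.1], [280.9, 153.1], [265.4, 155.4], [273.1, 254.4], [354.1, 251.6], [353.9, 152.9], [338.6, 151.4]]
ctr [ 3.  11.7]
[[-0.0836, -0.9952, 0.05], [0.858, -0.0974, -0.5043], [0.5068, 0.0007, 0.8621]] [532.47  23.8  147.01] [1.1 0.8 1.3 0.8 1.1 0.9 1.2 1. ]
yaw 5.587218424403699 t [532.47  23.8  147.  ]
[[-0.8, 0.9, 0.0], [-0.7, -0.4, 0.0], [1.3, -0.5, 0.0], [-0.6, -0.6, 0.0], [0.7, -0.9, -0.0], [0.3, 0.9, 0.0], [-1.2, 0.4, 0.0], [1.0, 0.2, 0.0]]
pin1 [282.5 247.4]
pin2 [325.3 134. ]
plane resid [np.float64(0.3), np.float64(0.4), np.float64(-0.4), np.float64(-0.3), np.float64(0.9), np.float64(0.7), np.float64(-0.2), np.float64(-0.3)]
```

View pics/g1.png

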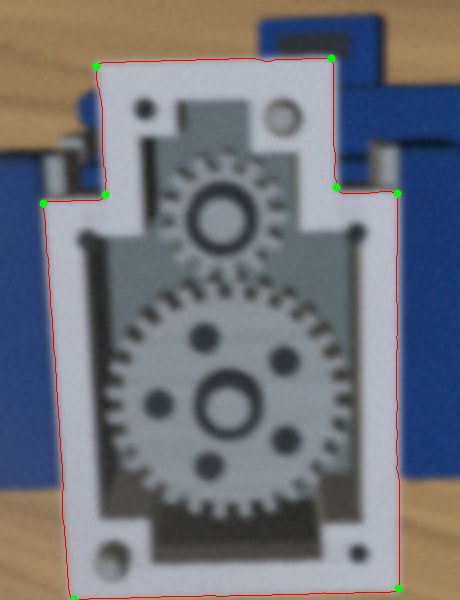

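The fit agrees with the depth plane and the pins: pin2 sits at crop (284,117) against a predicted (283,118). Next, the cover.

```bash
cat >> h.py <<'E'
def coverlook(x=456,y=315,z=150,yaw=48.2):
    a=np.radians(yaw); X=np.array([np.cos(a),np.sin(a),0]); Z=np.array([0,0,-1.]); return mk([x,y,z],X,np.cross(Z,X),Z)
E
python3 -c "
from h import *
delta(coverlook())"
```

```text
shift m [-0.0677 -0.2686  0.2709] rot [-28.2  -11.72 -43.87]
```

Request:
move_arm(
  commands=[
    [-0.068,-0.269,0.271,-28.2,-11.7,-43.9,1],
    [-0.068,-0.269,0.271,-28.2,-11.7,-43.9,1],
    [-0.068,-0.269,0.271,-28.2,-11.7,-43.9,1],
    [-0.068,-0.269,0.271,-28.2,-11.7,-43.9,1],
    [-0.068,-0.269,0.271,-28.2,-11.7,-43.9,1],
  ],
)

```text
time: 1.87
tcp_pos: [496.8, 145.2, 196.7]
tool_rot: [-170.5, -2.6, 33.4]
ft_force: [1.3, -0.1, -0.5]
grip_width: 91.2
gripper_force: 0.0
```

```bash
python3 -c "
from h import *
delta(coverlook()); print(ctrl.get_state()['q'].round(0))"
```

```text
shift m [ 0.0572 -0.1538  0.0758] rot [ -9.1   -3.86 -14.56]
[ 8. 13. 96. 10. 72. 61.]
```

Request:
move_arm(
  commands=[
    [0.057,-0.154,0.076,-9.1,-3.9,-14.6,1],
    [0.057,-0.154,0.076,-9.1,-3.9,-14.6,1],
    [0.057,-0.154,0.076,-9.1,-3.9,-14.6,1],
    [0.057,-0.154,0.076,-9.1,-3.9,-14.6,1],
    [0.057,-0.154,0.076,-9.1,-3.9,-14.6,1],
  ],
)

```text
time: 2.28
tcp_pos: [454.0, 318.9, 149.0]
tool_rot: [-179.7, 0.1, 48.3]
ft_force: [0.3, 0.2, 0.4]
grip_width: 91.0
gripper_force: 0.0
```

Request:
move_arm(
  commands=[
    [0,0,0,0,0,0,1],
  ],
)

```text
time: 2.37
tcp_pos: [454.9, 317.0, 149.3]
tool_rot: [-179.7, 0.2, 48.3]
ft_force: [-1.0, -0.4, 0.9]
grip_width: 91.1
gripper_force: 0.0
```

```bash
python3 -c "
from h import *
delta(coverlook()); s=snap('wrist'); cv2.imwrite('pics/w2.png',s['color'])"
```

```text
shift m [-0.0008  0.0021 -0.0007] rot [-0.29  0.16  0.11]
```

View pics/w2.png

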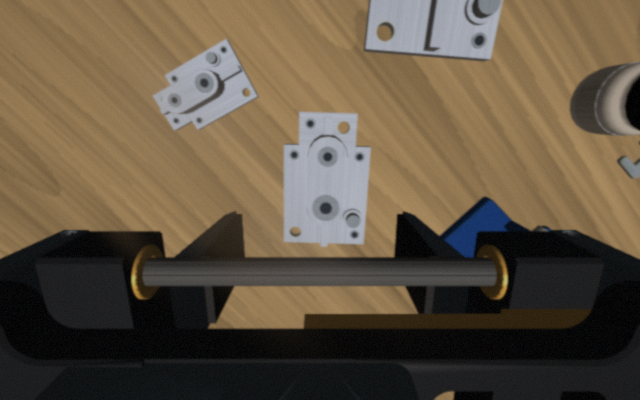

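The middle cover is at x 284–370, y 112–245. Its narrow end is at the top, with hole2 at (344,127) and hole1 at (296,231), so the orientation matches. Next I'll fit the outline and holes at z = 10.

```bash
cat > c.py <<'E'
from h import *
s=load('wrist'); K=4; x0,y0=272,100
up=cv2.resize(s['color'][y0:252,x0:384],None,fx=K,fy=K,interpolation=cv2.INTER_CUBIC)
h=cv2.cvtColor(up,cv2.COLOR_BGR2HSV); m=((h[...,1]<45)&(h[...,2]>110)).astype(np.uint8)*255
m=cv2.morphologyEx(m,cv2.MORPH_OPEN,np.ones((9,9)))
cs,_=cv2.findContours(m,cv2.RETR_EXTERNAL,cv2.CHAIN_APPROX_NONE); c=max(cs,key=cv2.contourArea)
ap=cv2.approxPolyDP(c,14,True)[:,0]; px=(ap+.5)/K-.5+[x0,y0]
mod=np.array([(47.5,75),(47.5,-40),(31,-40),(31,-75),(-31,-75),(-31,-40),(-47.5,-40),(-47.5,75)],float)
W=np.array([onz(s,*p,10) for p in px]); print(px.round(1).tolist())
# through holes: brown pixels enclosed in mask
f=np.zeros_like(m); cv2.drawContours(f,[c],-1,255,-1); hm=((f>0)&(h[...,1]>55)).astype(np.uint8)
n,lab,st,cen=cv2.connectedComponentsWithStats(hm); hs=[(st[i,4],((cen[i]+.5)/K-.5+[x0,y0]).round(1).tolist()) for i in range(1,n) if st[i,4]>100]; print(hs)
a=np.radians(48.2); X=-np.array([np.cos(a),np.sin(a)]) # cover y
loc=np.stack([(W[:,:2]-W[:,:2].mean(0))@[X[1],-X[0]],(W[:,:2]-W[:,:2].mean(0))@X],1); loc-= (loc.max(0)+loc.min(0))/2
mm=[];ww=[]
for l,w in zip(loc,W):
    d=np.linalg.norm(mod-l,axis=1); k=d.argmin()
    if d[k]<7: mm.append([*mod[k],10]); ww.append(w)
Rm,t,e=fit2(mm,ww); print(len(mm),Rm.round(3).tolist(),t.round(1),e.round(1))
b=np.degrees(np.arctan2(-Rm[1,1],-Rm[0,1])); print('tool x yaw',b.round(2))
for hh in ((34,62,10),(-17,-60,10)): print(np.round(proj(s,Rm@hh+t),1))
vis=up.copy(); cv2.drawContours(vis,[c],-1,(0,0,255),1); [cv2.circle(vis,tuple(map(int,q)),4,(0,255,0),-1) for q in ap]; cv2.imwrite('pics/c3.png',vis[:600])
# block top z=46 bolt check
C=np.eye(4);C[:3,:3]=Rm;C[:3,3]=t;np.save('C.npy',C)
T=coverlook(t[0],t[1],17,b); print(T[:3,3]); delta(T)
E
python3 c.py
```

```text
[[299.6, 111.4], [298.4, 142.6], [283.1, 145.1], [283.4, 240.4], [321.9, 246.1], [362.1, 243.9], [370.1, 147.4], [355.4, 144.4], [357.1, 114.1]]
[(np.int32(1570), [343.0, 127.0]), (np.int32(881), [295.1, 230.3])]
8 [[-0.723, -0.691, 0.0], [0.691, -0.723, 0.0], [0.0, 0.0, 1.0]] [457.6 312.1   0. ] [0.8 1.6 1.8 0.9 0.5 0.7 2.  1.2]
tool x yaw 46.26
[294.4 231.1]
[343.4 127. ]
[457.58531748 312.07217484  17.        ]
shift m [-0.0009  0.0038  0.133 ] rot [-0.22  0.14  1.95]
```

Request:
move_arm(
  commands=[
    [-0.001,0.004,0.035,-0.2,0.1,1.9,1],
    [-0.001,0.004,0.07,-0.2,0.1,1.9,1],
    [-0.001,0.004,0.1,-0.2,0.1,1.9,1],
    [-0.001,0.004,0.12,-0.2,0.1,1.9,1],
    [-0.001,0.004,0.125,-0.2,0.1,1.9,1],
  ],
)

```text
time: 2.83
tcp_pos: [457.2, 308.3, 23.0]
tool_rot: [-179.9, 0.3, 46.0]
ft_force: [-1.0, -0.6, 0.3]
grip_width: 90.8
gripper_force: 0.0
```

Request:
move_arm(
  commands=[
    [0,0,0,0,0,0,1],
    [0,0,0,0,0,0,1],
  ],
)

```text
time: 3.0
tcp_pos: [459.8, 311.6, 27.2]
tool_rot: [-180.0, -0.2, 46.1]
ft_force: [0.1, 0.2, 0.1]
grip_width: 91.2
gripper_force: 0.0
```

```bash
python3 -c "
from h import *
C=np.load('C.npy'); delta(coverlook(C[0,3],C[1,3],17,46.26))"
```

```text
shift m [-0.0013 -0.0019  0.0102] rot [-0.   -0.21 -0.17]
```

Request:
move_arm(
  commands=[
    [-0.001,-0.002,0.004,0,-0.2,0.1,1],
    [-0.001,-0.002,0.007,0,-0.2,0.1,1],
    [-0.001,-0.002,0.007,0,-0.2,0.1,1],
    [-0.001,-0.002,0.007,0,-0.2,0.1,1],
  ],
)

```text
time: 3.33
tcp_pos: [456.3, 313.4, 19.5]
tool_rot: [-180.0, 0.0, 46.1]
ft_force: [0.3, 1.2, 0.2]
grip_width: 91.0
gripper_force: 0.0
```

```bash
python3 -c "
from h import *
C=np.load('C.npy'); delta(coverlook(C[0,3],C[1,3],17,46.26))"
```

```text
shift m [-0.0001  0.0018  0.0025] rot [-0.03  0.04 -0.14]
```

Request:
move_arm(
  commands=[
    [0,0.0015,0.002,0,0,0,0.6],
    [0,0.0015,0.002,0,0,0,0.4],
    [0,0.0015,0.002,0,0,0,0.4],
    [0,0.0015,0.002,0,0,0,0.3],
    [0,0.0015,0.002,0,0,0,0.3],
  ],
  squeeze=50,
)

```text
time: 3.75
tcp_pos: [457.2, 312.2, 17.0]
tool_rot: [-180.0, 0.1, 46.1]
ft_force: [0.3, 0.3, -0.4]
grip_width: 60.7
gripper_force: 0.0
```

Request:
move_arm(
  commands=[
    [0,0,0,0,0,0,0.3],
    [0,0,0,0,0,0,0.3],
    [0,0,0,0,0,0,0.3],
    [0,0,0,0,0,0,0.3],
  ],
)

```text
time: 4.08
tcp_pos: [457.4, 312.0, 17.0]
tool_rot: [-180.0, 0.1, 46.1]
ft_force: [0.3, -0.3, -0.5]
grip_width: 39.2
gripper_force: 50.0
```

```bash
python3 -c "
from h import *
C=np.load('C.npy'); delta(coverlook(C[0,3],C[1,3],17,46.26)); print(ctrl.get_state()['ft_force'])"
```

```text
shift m [ 0.0002  0.0001 -0.    ] rot [-0.01  0.09 -0.13]
[ 0.26275861 -0.30341658 -0.5457266 ]
```

Grip is firm and centred. Lifting.

Request:
move_arm(
  commands=[
    [0,0,-0.01,0,0,0,0.3],
    [0,0,-0.04,0,0,0,0.3],
    [0,0,-0.08,0,0,0,0.3],
    [0,0,-0.12,0,0,0,0.3],
    [0,0,-0.16,0,0,0,0.3],
  ],
)

```text
time: 4.5
tcp_pos: [456.3, 311.6, 178.2]
tool_rot: [-179.9, 0.2, 46.1]
ft_force: [1.1, 0.9, -5.7]
grip_width: 38.8
gripper_force: 50.0
```

Request:
move_arm(
  commands=[
    [0,0,-0.04,0,0,0,0.3],
    [0,0,-0.06,0,0,0,0.3],
    [0,0,-0.06,0,0,0,0.3],
  ],
)

```text
time: 4.75
tcp_pos: [459.6, 313.8, 242.7]
tool_rot: [179.9, -0.5, 46.1]
ft_force: [1.3, 0.4, -3.4]
grip_width: 39.2
gripper_force: 50.0
```

```bash
cat >> h.py <<'E'
def place(h,dx=0,dy=0):
    G=np.load('G.npy'); p=G[:3,:3]@[dx,dy,17+h]+G[:3,3]; return mk(p,-G[:3,1],-G[:3,0],-G[:3,2])
E
python3 -c "
from h import *
delta(place(150)); print(ctrl.get_state()['q'].round(0))"
```

```text
shift m [-0.2122  0.3171 -0.0505] rot [28.62 10.09 39.71]
[33. 15. 87.  0. 78. 77.]
```

Request:
move_arm(
  commands=[
    [-0.02,0.03,-0.006,28.6,10.1,39.7,0.3],
    [-0.04,0.06,-0.012,28.6,10.1,39.7,0.3],
    [-0.06,0.09,-0.018,28.6,10.1,39.7,0.3],
    [-0.08,0.12,-0.025,28.6,10.1,39.7,0.3],
    [-0.1,0.15,-0.03,28.6,10.1,39.7,0.3],
  ],
)

```text
time: 5.17
tcp_pos: [495.5, 134.5, 265.4]
tool_rot: [-158.4, -1.6, 16.7]
ft_force: [1.8, -0.2, -4.8]
grip_width: 38.9
gripper_force: 50.0
```

```bash
python3 -c "
from h import *
delta(place(150)); print(ctrl.get_state()['q'].round(0))"
```

```text
shift m [-0.0119  0.1749 -0.0978] rot [ 8.2   3.44 10.7 ]
[-1. 12. 91. 21. 83. 68.]
```

Request:
move_arm(
  commands=[
    [-0.003,0.035,-0.02,4,1.7,5.3,0.3],
    [-0.006,0.07,-0.04,8.2,3.4,10.7,0.3],
    [-0.009,0.105,-0.06,8.2,3.4,10.7,0.3],
    [-0.011,0.14,-0.08,8.2,3.4,10.7,0.3],
    [-0.012,0.17,-0.095,8.2,3.4,10.7,0.3],
  ],
)

```text
time: 5.58
tcp_pos: [539.8, -55.9, 290.5]
tool_rot: [-150.2, 0.0, 5.7]
ft_force: [1.8, 1.1, -5.3]
grip_width: 38.7
gripper_force: 50.0
```

Request:
move_arm(
  commands=[
    [0,0.003,-0.002,0,0,0,0.3],
    [0,0.003,-0.002,0,0,0,0.3],
    [0,0.003,-0.002,0,0,0,0.3],
    [0,0.003,-0.002,0,0,0,0.3],
    [0,0.003,-0.002,0,0,0,0.3],
  ],
)

```text
time: 6.0
tcp_pos: [540.1, -54.2, 292.7]
tool_rot: [-150.1, -0.1, 5.9]
ft_force: [-0.4, 0.3, -5.9]
grip_width: 38.9
gripper_force: 50.0
```

```bash
python3 -c "
from h import *
delta(place(40)); s=snap('wrist'); cv2.imwrite('pics/w3.png',s['color'])
print(ctrl.get_state()['q'].round(0))
# expected hole2 top-mouth in image if grip nominal
T=toolT(); p=T@np.array([60,17,7,1]); print('hole2 exp',np.round(proj(s,p[:3]),1))"
```

```text
shift m [0.0002 0.0047 0.1084] rot [0.12 0.09 0.37]
[-24.  19.  80.  26.  96.  59.]
hole2 exp [344.7 131.5]
```

View pics/w3.png

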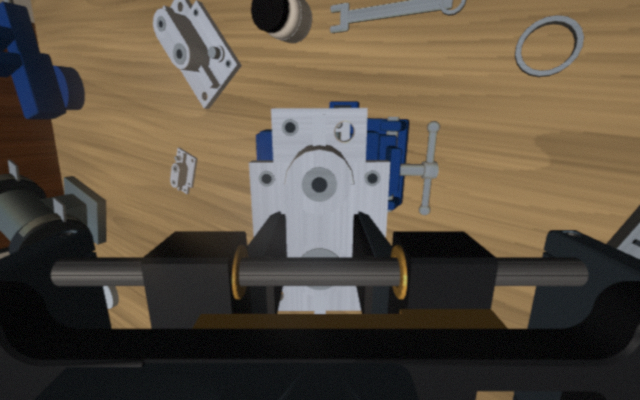

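The cover is held as expected: hole2 is seen at (344,131) against a predicted (344.7,131.5). Descending along the normal.

Request:
move_arm(
  commands=[
    [0,0.002,0.025,0.1,0.1,0.4,0.3],
    [0,0.004,0.055,0.1,0.1,0.4,0.3],
    [0,0.005,0.08,0.1,0.1,0.4,0.3],
    [0,0.005,0.1,0.1,0.1,0.4,0.3],
    [0,0.005,0.108,0.1,0.1,0.4,0.3],
  ],
)

```text
time: 6.47
tcp_pos: [533.8, -4.1, 194.8]
tool_rot: [-149.9, 0.2, 5.6]
ft_force: [-0.5, 0.4, -4.6]
grip_width: 38.7
gripper_force: 50.0
```

Request:
move_arm(
  commands=[
    [0,0,0.01,0,0,0,0.3],
    [0,0,0.02,0,0,0,0.3],
    [0,0,0.02,0,0,0,0.3],
    [0,0,0.02,0,0,0,0.3],
    [0,0,0.02,0,0,0,0.3],
  ],
)

```text
time: 6.88
tcp_pos: [535.9, 3.1, 180.5]
tool_rot: [-150.1, -0.2, 5.4]
ft_force: [-0.1, 0.6, -5.4]
grip_width: 38.7
gripper_force: 50.0
```

```bash
python3 -c "
from h import *
delta(place(10)); s=snap('wrist'); cv2.imwrite('pics/w4.png',cv2.resize(s['color'][90:250,230:410],None,fx=4,fy=4,interpolation=cv2.INTER_CUBIC)[:600,:])
print(ctrl.get_state()['ft_force'])
T=toolT(); p=T@np.array([60,17,7,1]); G=np.load('G.npy'); f=lambda a:((a[0]-230+.5)*4,(a[1]-90+.5)*4)
print('hole2 exp crop',np.round(f(proj(s,p[:3]))),'pin2 tip',np.round(f(proj(s,(G@[-17,-60,10,1])[:3]))))"
```

```text
shift m [-0.0014 -0.0014  0.0124] rot [ 0.1  -0.23 -0.04]
[ 0.60746302  0.17003413 -5.03209415]
hole2 exp crop [462. 169.] pin2 tip [443. 170.]
```

View pics/w4.png

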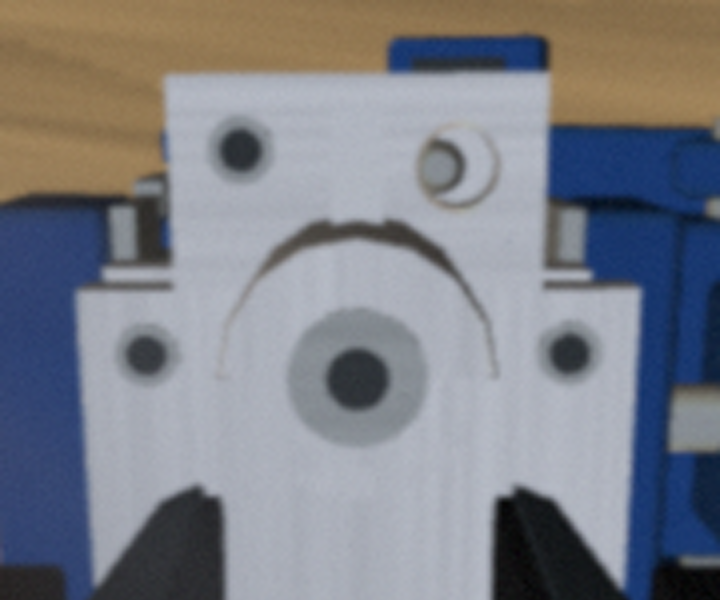

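Hole2 is at crop (458,167) and the pin2 tip at (440,165). That matches the predicted offset to about 0.5 mm, so I'll continue with the small correction.

Request:
move_arm(
  commands=[
    [-0.001,-0.0013,0.003,0.1,-0.2,0,0.3],
    [-0.001,-0.0013,0.006,0.1,-0.2,0,0.3],
    [-0.001,-0.0013,0.008,0.1,-0.2,0,0.3],
    [-0.001,-0.0013,0.008,0.1,-0.2,0,0.3],
    [-0.001,-0.0013,0.008,0.1,-0.2,0,0.3],
  ],
)

```text
time: 7.35
tcp_pos: [533.6, 8.5, 173.3]
tool_rot: [-149.9, 0.1, 5.6]
ft_force: [-0.3, 0.9, -5.4]
grip_width: 38.8
gripper_force: 50.0
```

Request:
move_arm(
  commands=[
    [0,0,0,0,0,0,0.3],
    [0,0,0,0,0,0,0.3],
    [0,0,0,0,0,0,0.3],
  ],
)

```text
time: 7.6
tcp_pos: [533.7, 8.4, 173.5]
tool_rot: [-150.0, 0.1, 5.5]
ft_force: [-0.1, 0.6, -5.6]
grip_width: 38.6
gripper_force: 50.0
```

```bash
python3 -c "
from h import *
delta(place(0)); print(ctrl.get_state()['ft_force'],ctrl.get_state()['ft_torque']); s=snap('wrist')
cv2.imwrite('pics/w5.png',cv2.resize(s['color'][90:170,300:400],None,fx=6,fy=6,interpolation=cv2.INTER_CUBIC))
T=toolT(); p=T@np.array([60,17,7,1]); G=np.load('G.npy'); f=lambda a:((a[0]-300+.5)*6,(a[1]-90+.5)*6)
print('hole2 exp crop',np.round(f(proj(s,p[:3]))),'pin2 tip',np.round(f(proj(s,(G@[-17,-60,10,1])[:3]))))"
```

```text
shift m [ 0.0002 -0.0001  0.0136] rot [-0.04  0.06 -0.08]
[-0.05710083  0.55911965 -5.63792833] [-0.82100289 -0.06999725 -0.03837292]
hole2 exp crop [272. 254.] pin2 tip [261. 244.]
```

View pics/w5.png

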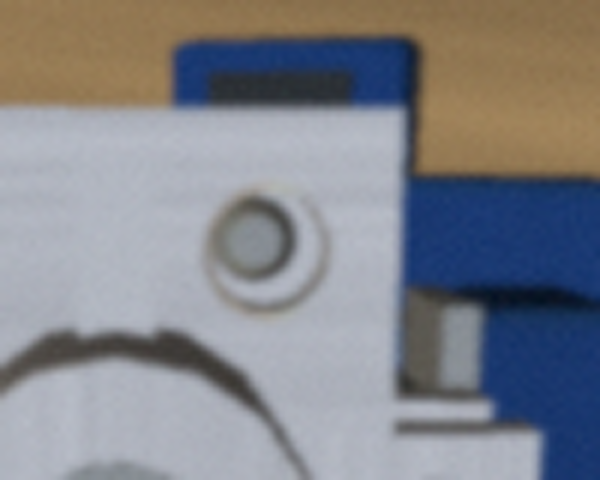

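Hole2 is at (267,248) and the pin tip at (251,237), about 0.6 mm off to the left. I'll correct that slightly and descend gently.

Request:
move_arm(
  commands=[
    [0,-0.0004,0.002,0,0,0,0.3],
    [0,-0.0004,0.004,0,0,0,0.3],
    [0,-0.0004,0.006,0,0,0,0.3],
    [0,-0.0004,0.007,0,0,0,0.3],
    [0,-0.0004,0.008,0,0,0,0.3],
  ],
)

```text
time: 8.07
tcp_pos: [533.1, 13.0, 166.5]
tool_rot: [-149.9, 0.1, 5.6]
ft_force: [-0.1, 0.3, -4.4]
grip_width: 38.8
gripper_force: 50.0
```

```bash
python3 -c "
from h import *
delta(place(0)); s=ctrl.get_state();T=toolT(); print((T[:3,:3].T@s['ft_force']).round(2),(T[:3,:3].T@s['ft_torque']).round(2))"
```

```text
shift m [0.0004 0.0004 0.0053] rot [-0.06  0.09 -0.08]
[-0.11  1.92  3.93] [-0.82 -0.03  0.  ]
```

The pins are about 5 mm into the holes with no contact force. Continuing.

Request:
move_arm(
  commands=[
    [0,0,0.001,0,0,0,0.3],
    [0,0,0.002,0,0,0,0.3],
    [0,0,0.003,0,0,0,0.3],
    [0,0,0.004,0,0,0,0.3],
    [0,0,0.0045,0,0,0,0.3],
  ],
)

```text
time: 8.48
tcp_pos: [533.0, 15.2, 162.7]
tool_rot: [-149.9, 0.1, 5.6]
ft_force: [0.6, -0.1, -5.5]
grip_width: 38.7
gripper_force: 50.0
```

```bash
python3 -c "
from h import *
delta(place(0)); s=ctrl.get_state();T=toolT(); print((T[:3,:3].T@s['ft_force']).round(2),(T[:3,:3].T@s['ft_torque']).round(2))"
```

```text
shift m [0.0004 0.0004 0.0009] rot [-0.05  0.08 -0.08]
[0.58 2.87 4.64] [-0.79 -0.    0.03]
```

Request:
move_arm(
  commands=[
    [0,0,0.0005,0,0,0,0.3],
    [0,0,0.001,0,0,0,0.3],
    [0,0,0.0015,0,0,0,0.3],
    [0,0,0.0015,0,0,0,0.3],
    [0,0,0.0015,0,0,0,0.3],
  ],
)

```text
time: 8.9
tcp_pos: [532.9, 15.7, 161.6]
tool_rot: [-150.0, 0.1, 5.6]
ft_force: [-0.7, -1.0, -3.9]
grip_width: 38.6
gripper_force: 50.0
```

```bash
python3 -c "
from h import *
delta(place(0)); s=ctrl.get_state();T=toolT(); print((T[:3,:3].T@s['ft_force']).round(2),(T[:3,:3].T@s['ft_torque']).round(2))"
```

```text
shift m [ 0.0004  0.0003 -0.0003] rot [-0.04  0.07 -0.07]
[-0.82  2.76  2.85] [-0.84 -0.15 -0.04]
```

Request:
move_arm(
  commands=[
    [0,0,0.0005,0,0,0,0.3],
    [0,0,0.001,0,0,0,0.3],
    [0,0,0.001,0,0,0,0.3],
    [0,0,0.001,0,0,0,0.3],
  ],
)

```text
time: 9.23
tcp_pos: [533.0, 15.7, 161.6]
tool_rot: [-150.0, 0.0, 5.6]
ft_force: [-2.5, -4.1, 1.6]
grip_width: 39.0
gripper_force: 50.0
```

```bash
python3 -c "
from h import *
delta(place(0)); s=ctrl.get_state();T=toolT(); print((T[:3,:3].T@s['ft_force']).round(2),(T[:3,:3].T@s['ft_torque']).round(2))"
```

```text
shift m [ 0.0003  0.0003 -0.0003] rot [-0.    0.03 -0.05]
[-2.9   2.56 -3.32] [-0.67 -0.48  0.07]
```

In contact, with no further travel. I'll press a bit more to seat it flush.

Request:
move_arm(
  commands=[
    [0,0,0.001,0,0,0,0.3],
    [0,0,0.002,0,0,0,0.3],
    [0,0,0.002,0,0,0,0.3],
    [0,0,0.002,0,0,0,0.3],
  ],
)

```text
time: 9.57
tcp_pos: [533.0, 15.7, 161.5]
tool_rot: [-150.1, -0.0, 5.6]
ft_force: [-4.5, -10.6, 11.7]
grip_width: 38.9
gripper_force: 50.0
```

```bash
python3 -c "
from h import *
delta(place(0)); s=ctrl.get_state();T=toolT(); print((T[:3,:3].T@s['ft_force']).round(2),(T[:3,:3].T@s['ft_torque']).round(2))
s=snap('side'); G=np.load('G.npy');print(proj(s,G[:3,3]));s2=snap('scene')
a=cv2.resize(s['color'][150:250,280:380],None,fx=4,fy=4,interpolation=cv2.INTER_CUBIC);b=cv2.resize(s2['color'][165:265,250:350],None,fx=4,fy=4,interpolation=cv2.INTER_CUBIC);cv2.imwrite('pics/f.png',np.hstack([a,b]))"
```

```text
shift m [ 0.0002  0.0002 -0.0004] rot [ 0.07 -0.04  0.01]
[ -5.54   2.94 -15.25] [-0.7  -1.08  0.06]
(np.float64(329.0531958142603), np.float64(185.83189350228764))
```

View pics/f.png

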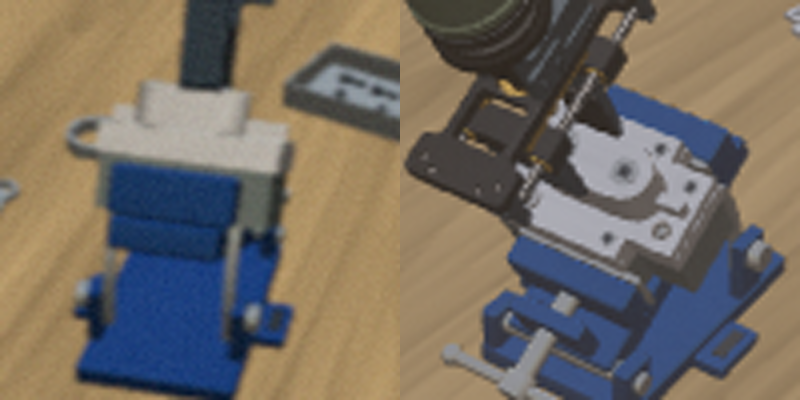

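The cover lies flush in both views, with the outline on the casting (left crop about (195,130), right crop about (640,200)). I'll relax the push, then open.

Request:
move_arm(
  commands=[
    [0,0,-0.001,0,0,0,0.3],
    [0,0,-0.002,0,0,0,0.3],
    [0,0,-0.002,0,0,0,0.3],
  ],
)

```text
time: 9.92
tcp_pos: [532.9, 15.7, 161.6]
tool_rot: [-150.0, 0.1, 5.6]
ft_force: [-3.8, -4.8, 4.2]
grip_width: 39.2
gripper_force: 50.0
```

Request:
move_arm(
  commands=[
    [0,0,0,0,0,0,0.5],
    [0,0,0,0,0,0,0.7],
    [0,0,0,0,0,0,0.7],
    [0,0,0,0,0,0,0.7],
    [0,0,0,0,0,0,0.7],
  ],
)

```text
time: 10.33
tcp_pos: [533.0, 16.8, 160.6]
tool_rot: [-149.9, 0.1, 5.6]
ft_force: [-0.1, -0.2, 0.3]
grip_width: 63.8
gripper_force: 0.0
```

Request:
move_arm(
  commands=[
    [0,0,0,0,0,0,0.7],
    [0,0,0,0,0,0,0.7],
    [0,0,0,0,0,0,0.7],
  ],
)

```text
time: 10.58
tcp_pos: [532.9, 16.4, 160.6]
tool_rot: [-149.9, 0.1, 5.6]
ft_force: [0.5, -0.3, 0.5]
grip_width: 63.9
gripper_force: 0.0
```

Released cleanly. Retreating along the normal.

Request:
move_arm(
  commands=[
    [0,0,-0.01,0,0,0,0.7],
    [0,0,-0.03,0,0,0,0.7],
    [0,0,-0.06,0,0,0,0.7],
    [0,0,-0.09,0,0,0,0.7],
    [0,0,-0.12,0,0,0,0.7],
  ],
)

```text
time: 11.0
tcp_pos: [538.8, -44.3, 266.3]
tool_rot: [-150.0, 0.1, 5.6]
ft_force: [0.6, -0.9, 0.4]
grip_width: 63.9
gripper_force: 0.0
```

Request:
move_arm(
  commands=[
    [0,0,-0.01,0,0,0,0.7],
    [0,0,-0.01,0,0,0,0.7],
    [0,0,-0.01,0,0,0,0.7],
    [0,0,-0.01,0,0,0,0.7],
  ],
)

```text
time: 11.33
tcp_pos: [538.5, -47.8, 271.7]
tool_rot: [-149.9, 0.3, 5.6]
ft_force: [0.1, 0.0, -0.4]
grip_width: 63.9
gripper_force: 0.0
```

```bash
python3 -c "
from h import *
s=snap('wrist','w6.png'); P=cloud(s); G=np.load('G.npy')
for q in [(38,-30,10),(-38,-30,10),(38,30,10),(-38,20,10),(0,-5,46),(20,-65,10),(40,45,10),(-42,65,10)]:
    u,v=proj(s,(G@[*q,1])[:3]); w=P[int(v)-1:int(v)+2,int(u)-1:int(u)+2].reshape(-1,3); print(q,(((np.nanmedian(w,0)-G[:3,3])@G[:3,:3])).round(1))
for n,p in(('pin1',(34,62,10)),('pin2',(-17,-60,10))): print(n,np.round(proj(s,(G@[*p,1])[:3])))"
```

```text
(38, -30, 10) [ 38.1 -30.8  10.7]
(-38, -30, 10) [-37.4 -30.9  10.3]
(38, 30, 10) [38.9 29.3 10.2]
(-38, 20, 10) [-37.5  20.1   9.5]
(0, -5, 46) [ 0.4 -5.6 46.1]
(20, -65, 10) [ 20.5 -65.4  10.1]
(40, 45, 10) [40.8 44.6  9.5]
(-42, 65, 10) [-41.2  64.2  10.5]
pin1 [290. 231.]
pin2 [335. 123.]
```

View pics/w6.png

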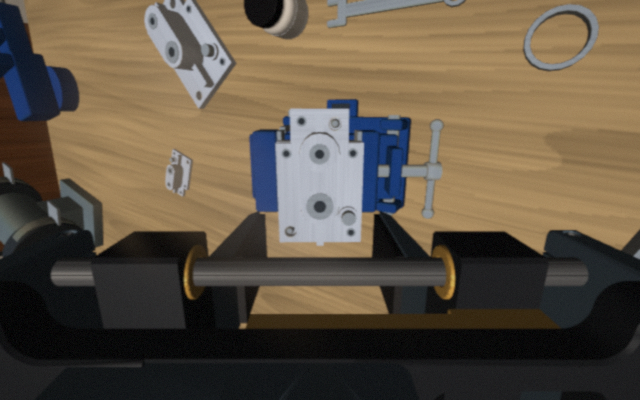

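The cover lies flush all round: depth on the flange is 9.5–10.7 mm against 10. Both pins fill their holes, at (291,231) and (335,123), and the gripper is clear.

```bash
python3 -c "
from plant import ctrl
print(ctrl.job_done())"
```

```text
the job is handed in; nothing more can be done
None
```

The cover is on the gearbox, narrow end over narrow end, flush all round with both pins through their holes; I held it until it was seated, let go, stayed clear of the other parts, and handed the job in at about 11 s.

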